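Knock a stuck power module out of its test nest

ROBOT

A 6-joint arm with a two-finger parallel gripper is mounted at the origin on the work surface. World frame = base frame: x ahead of the robot, y to its left, z up, the work surface at z = 0. Lengths are in m, angles in rad, forces in N, time in s.
With the tool pointing down it reaches from about 0.375 to 0.9 m from the base axis. Payload 3.1 kg.
Tool frame: the origin (TCP) lies midway between the tips of the shut fingers; the grasp point (between the pads) lies 19 mm behind it; z points along the fingers, y is the line along which they close (so a half turn about z gives the same grasp; the last joint's range is limited). The gripper opens to 85 mm and grips with 20 to 120 N. Pads are 22 mm wide; open, the fingers measure 114 mm over their backs; the gripper's body (76 mm by 85 mm) begins 54 mm behind the grasp point. The pads swing forward as they close: fully open they stand 13 mm farther back than shut.
Start: joints at [1.065, 0.527, 1.433, -0, 1.181, -0.178], TCP at [0.201, 0.592, 0.231] pointing down, gripper open.
Joint ranges: [-3.08, 3.08], [-0.75, 2.2], [0.22, 2.44], [-1.43, 4.57], [0, 2.65], [-2.85, 2.85]. Speed limits (rad/s): [2.79, 2.79, 3.14, 3.14, 3.14, 3.14].

INTERFACE

Orientations are given as a unit quaternion [x, y, z, w].
In Python, from station import manip gives the robot as it stands. The module is installed in compiled form; this text tells all that it offers.
- The arm moves only by the tool apply_moves, never from a script. Its arguments are lists of equal length, an entry for each row: "claw": the gripper's target within -1 to 1 (fully open at 1, half-way at 0, shut at -1); "travel": the shift along the tool's x, y, z scaled (see below), a list of three; "turn": the turn, a rotation vector about the tool's x, y, z scaled (see below), a list of three. In form: {"claw": [claw, ...], "travel": [[dx, dy, dz], ...], "turn": [[rx, ry, rz], ...]}. A call has 1 to 5 rows; each row is the pose to reach, as a shift and turn from the pose commanded when the call began, along the tool's axes at that moment, turning the shorter way round; what a row does not reach only later rows make up. The controller multiplies each number of a shift by 800 mm and each number of a turn by 180 degrees. A row lasts 1/12 s, in which the tool goes at most 41.7 mm and 7.16 degrees, less where a joint would pass 70% of its speed; a pose out of reach is approached as far as the arm can. A call with a number of a shift or a turn outside -1 to 1 is refused whole. A call with a gripper value outside its range is refused whole. The fingers move at their own pace and stop on an object; "newtons" is the grip in N (left out, the last holds). Time passes only in rows, so rows that repeat a pose let the fingers close. It gives the time, the measured TCP pose, the force, the opening and the grip force at its end, in the units of the state.
- manip.sense(): the state, without advancing time (a new reading comes with each control period).
- manip.snapshot(name): name is "side" or "top" or "wrist"; returns a dict with "pixels" (400x640x3 uint8, red, green, blue), "depth" (400x640 float32, m along the optical axis (not along the pixel's ray), 0 where there is no reading), "intrinsics" (3x3 intrinsics, pixels), "k1" (the pictures are not rectified: a ray, as slopes to the right and down, at radius r is drawn at 1 + k1 r^2 times it, then the intrinsics apply), "R" (3x3) and "t" (3): a world point X has camera coordinates R X + t. Camera axes: x right, y down, z forward; pixel columns grow to the right and rows downward; lengths in m; the calibration is good to about 2 mm. A picture is of the moment at which its call begins.
- manip.sign_off(): hands the job in; it is judged then, once.
The state is a dict: "t": time; "q": joint angles; "qd": joint speeds; "tau": joint torques, N m; "tcp_pos": TCP position; "tool_rot": TCP orientation; "force": force on the tool from outside, world axes, zero at the start; "ft_torque": the same for the moment, N m; "finger_gap": opening from 0.0 (shut) to 1.0 (fully open); "gripper_force": force on a finger pad.
Only numpy, scipy, OpenCV 4.12 (cv2) and the standard library are available. Lean on these libraries where they do the work, as an engineer would, in place of code of your own. Each camera call takes 0.05 s, during which the arm holds its last target. There are 200 camera calls.

TASK

The square power module is stuck deep in its test nest. Pull up the knockout rod of that nest by its black upright handle, as far as it goes, so that the rod pushes the module well up out of the pocket; then take the module off and set it down upright in the black tray without dropping it. Leave the round module seated in the other nest.

Things in the scene. Friction and masses are not known exactly. Their poses are not given: they have to be found in the camera images.
- module_center (a point): Centre of the square power module: aluminium can 40 x 40 x 34 mm high, 130 g, bare top with four tiny pins; z up, x and y along its sides. It starts on the pocket floor of its nest, top 4 mm below the rim, pinched by a light spring in the pocket wall (2 to 5 N to overcome, free once risen 12 mm).
- nest: The bolted-down blue nest of the square module. Origin under its centre, on the bench; z up, x towards its handle. Foot 110 x 110 mm; on four pillars a block 80 x 80 mm, rim 125 mm above the bench, with a central pocket 42 x 42 mm, 38 mm deep (floor at 87 mm).
- handle_grip (a point): Centre of the black upright handle (22 mm diameter, 45 mm high) of this nest's knockout rod, 95 mm from the pocket centre, beyond it from the robot. Slides straight up only, 8 to 14 N, stays where left. Height 112 to 116 mm at the start; from 118 mm the rod lifts the module as much as the handle rises; upper stop 146 mm: module 24 mm above the rim, 10 mm still in the pocket. x away from nest.
- puck_center (a point): Centre of the round module, 40 mm diameter, 34 mm high, seated likewise in the round pocket of the other, otherwise equal nest, which has a handle of its own. To be left alone.
- tray: Black open tray fixed to the bench, 150 mm along its x, 140 mm along its y, 18 mm high, walls and floor 4 mm thick. Origin at the centre of its underside, on the bench.
There are look-alikes about, which are no part of the job. Several things look just like the tray: the one meant starts farthest to the robot's left.

How it is judged:
On the way:
1. the knockout rod is up and has pushed the square module at least 16 mm up in its pocket (height (world z) of handle_grip above 0.132 m and height (world z) of module_center above 0.12 m and horizontal distance between module_center and handle_grip below 0.105 m), for 0.2 s.
At the end, for the whole second after the job is handed in: The square module stands upright (within 11 degrees) and at rest on the floor of the tray, inside its walls, released; the round module is within 8 mm of where it was in its nest (x of module_center in the frame of tray between -0.056 and 0.056 m and y of module_center in the frame of tray between -0.051 and 0.051 m and height (world z) of module_center below 0.026 m and angle between module_center's own z axis and vertical below 0.2 rad and linear speed of module below 0.02 m/s and distance of puck_center from where it was at the start of the episode below 0.008 m); the robot touches nothing.
It fails at once if the round module is pushed up or moved by more than 12 mm (distance of puck_center from where it was at the start of the episode above 0.012 m).
It fails at once if the square module is dropped or thrown into the tray (faster than 0.7 m/s just above its floor) (horizontal distance between module_center and tray below 0.1 m and height (world z) of module_center below 0.06 m and linear speed of module above 0.7 m/s).
It also fails if it takes over 51 s, if anything falls off the work surface, if the arm or the gripper's body presses on something with over 40 N, if the wrist force passes 120 N, or if a joint passes its speed limit or range.

## Working session

There is one attempt and no reset: what is moved stays moved. The work goes in short steps, Python scripts to look and compute and a tool call to move; the robot and the scene stay as the last step left them, time stands still between calls to the robot, and variables do not carry over. Pictures are saved under pics/ and viewed, at most 10 in all, crops included, and the job is handed in when it is done.

Besides the shell and the picture viewer there is one more tool, called as a command line: name --argument value ..., lists and objects as JSON in quotes. apply_moves: Moves the arm, as the interface text tells. Shifts and turns lie within -1 to 1; 1 stands for 800 mm of shift or 180 degrees of turn. Its arguments: {"type":"object","properties":{"claw":{"type":"array","items":{"type":"number"}},"travel":{"type":"array","items":{"type":"array","items":{"type":"number"}}},"turn":{"type":"array","items":{"type":"array","items":{"type":"number"}}},"newtons":{"type":"number"}},"required":["claw","travel","turn"]}

```bash
mkdir -p pics; cat > h.py <<'E'
import numpy as np, cv2
from station import manip
def snap(n,name=None):
    s=manip.snapshot(n)
    if name: cv2.imwrite(f'pics/{name}.png',s['pixels'][...,::-1])
    return s
def rays(s,uv):
    K=np.array(s['intrinsics'],float);uv=np.atleast_2d(np.array(uv,float))
    d=np.c_[(uv[:,0]-K[0,2])/K[0,0],(uv[:,1]-K[1,2])/K[1,1]];x=d.copy()
    for _ in range(30): x=d/(1+s['k1']*(x**2).sum(1,keepdims=True))
    return np.c_[x,np.ones(len(x))]
def plane(s,uv,z):
    R=np.array(s['R']);c=-R.T@np.array(s['t']);w=rays(s,uv)@R
    return c+w*((z-c[2])/w[:,2])[:,None]
def cloud(s):
    v,u=np.mgrid[:400,:640];r=rays(s,np.c_[u.ravel(),v.ravel()])*s['depth'].reshape(-1,1)
    P=(r-np.array(s['t']))@np.array(s['R']);return P.reshape(400,640,3)
E
python3 - <<'E'
from h import *
for n in ('top','side','wrist'):
    s=snap(n,n+'1');np.savez('/tmp/'+n+'1',**s);print(n,-np.array(s['R']).T@s['t'],s['k1'])
print(manip.sense())
E
```

```text
top [ 0.40764497 -0.00483468  0.94518486] -0.1382286935785985
side [ 0.36567801 -0.50431028  0.7376647 ] -0.0019056729270265833
wrist [0.13219618 0.61612627 0.37351581] 0.002544229391551449
{'t': 0.15, 'q': array([ 1.06453440e+00,  5.28293207e-01,  1.43360768e+00, -1.81936051e-05,
        1.18140670e+00, -1.78517185e-01]), 'qd': array([-0.00045971, -0.00244235, -0.00422142, -0.00087145,  0.00211267,
       -0.00103189]), 'tau': array([ 8.82879449e-04, -4.42737544e+01, -1.78276044e+01, -2.44514194e-04,
        5.61212641e-03, -1.57808887e-05]), 'tcp_pos': array([0.20090816, 0.59124586, 0.23053358]), 'tool_rot': array([ 1.63136440e-01,  9.86603145e-01, -8.10522047e-04, -2.79961249e-04]), 'force': array([ 0.00357563, -0.51440518, -0.54292524]), 'ft_torque': array([ 0.00178537, -0.00042817, -0.01390963]), 'gripper_force': 0.0, 'finger_gap': 1.0017298950698272}
```

View pics/top1.png

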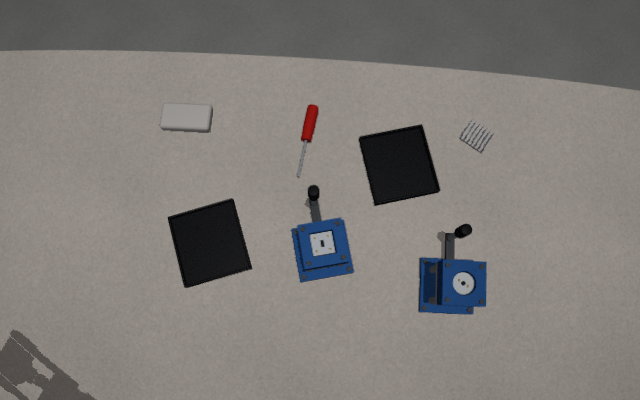

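View pics/side1.png

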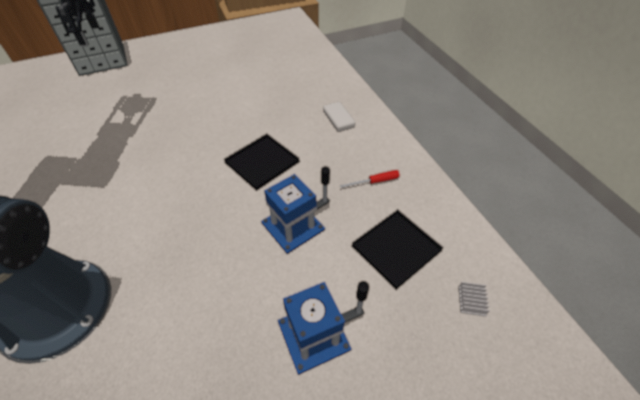

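Top view: square module at (322,243) in its nest with its handle at (314,192). The round module is at (463,283), and its handle at (463,230). The tray candidates are (210,243) and (399,164). Image left is the robot's left (+y), so (210,243) fits. The side view shows the same two trays at (262,160) and (397,248).

```bash
cat > m.py <<'E'
from h import *
t=dict(np.load('/tmp/top1.npz'));s=dict(np.load('/tmp/side1.npz'))
def comps(im,mask,amin):
    n,l,st,c=cv2.connectedComponentsWithStats(mask.astype(np.uint8));
    return [(i,st[i],c[i],l==i) for i in range(1,n) if st[i,4]>=amin]
for nm,S in (('top',t),('side',s)):
    P=cloud(S);im=S['pixels'].astype(int);hsv=cv2.cvtColor(S['pixels'],cv2.COLOR_RGB2HSV)
    print(nm)
    dark=(im.max(2)<45)
    for i,st,c,m in comps(im,dark,60):
        if P[m][:,0].min()<0.2: continue
        p=P[m];p=p[p[:,2]>-.05]
        if not len(p): continue
        print('dark',st,c.round(1),np.median(p,0).round(4),'z',np.percentile(p[:,2],[5,50,95]).round(3))
        if st[4]>1000:
            z=0.018
            r=cv2.minAreaRect(np.argwhere(m)[:,::-1].astype(np.float32));b=cv2.boxPoints(r)
            # corners at rim height; outer edge
            ct=max(cv2.findContours(m.astype(np.uint8),0,1)[0],key=cv2.contourArea)[:,0]
            w=plane(S,ct,z)[:,:2].astype(np.float32);print('  rect rim',cv2.minAreaRect(w))
    blue=(hsv[...,0]>100)&(hsv[...,0]<125)&(hsv[...,1]>120)
    for i,st,c,m in comps(im,blue,300):
        m2=m&(abs(P[...,2]-.125)<.012)
        w=P[m2];
        if len(w)<50: continue
        ct=np.argwhere(m2)[:,::-1];q=plane(S,ct,.125)[:,:2].astype(np.float32)
        print('blue',st,'z',np.median(w[:,2]).round(4),cv2.minAreaRect(q))
    g=(im.min(2)>150)&(hsv[...,1]<40)&(abs(P[...,2]-.121)<.015)
    for i,st,c,m in comps(im,g,100):
        q=plane(S,np.argwhere(m)[:,::-1],.121)[:,:2].astype(np.float32)
        print('mod',st,c.round(1),np.median(P[m][:,2]).round(4),cv2.minAreaRect(q))
a=cv2.resize(t['pixels'][150:320,150:360],None,fx=3,fy=3,interpolation=2)[...,::-1]
cv2.imwrite('pics/crop1.png',a)
E
python3 m.py
```

```text
top
dark [ 359  125   81   81 4601] [398.4 164.6] [ 0.7079 -0.1575  0.0038] z [0.001 0.004 0.017]
  rect rim ((0.7058502435684204, -0.15583030879497528), (0.15178033709526062, 0.14044784009456635), 15.923016548156738)
dark [308 186  11  20 154] [312.9 193.5] [0.6038 0.0154 0.1352] z [0.032 0.135 0.138]
dark [ 168  199   84   88 4984] [208.8 242.9] [0.5144 0.2234 0.0034] z [0.    0.003 0.017]
  rect rim ((0.5141391754150391, 0.2207552045583725), (0.15012164413928986, 0.14010418951511383), 20.498096466064453)
dark [454 224  18  14 172] [462.7 230.6] [ 0.5541 -0.2577  0.1336] z [0.098 0.134 0.137]
dark [437 261   5  43 178] [439.1 282.3] [ 0.4606 -0.2236  0.1029] z [0.089 0.103 0.116]
blue [ 292  218   61   64 2257] z 0.1241 ((0.5157606601715088, -0.00883476808667183), (0.0808800682425499, 0.0800374448299408), 14.159934043884277)
blue [ 419  258   67   56 2703] z 0.1241 ((0.4611344039440155, -0.2612602412700653), (0.0807829201221466, 0.08073727786540985), 0.6746158599853516)
mod [311 232  23  24 370] [321.9 243.1] 0.1202 ((0.5156449675559998, -0.006975280120968819), (0.03792361542582512
[... 797 characters left out ...]
)
dark [357 282  11  19 149] [362. 291.] [ 0.5501 -0.2679  0.1311] z [0.103 0.131 0.138]
blue [ 266  177   50   46 1054] z 0.1247 ((0.5122450590133667, -0.01460520550608635), (0.08017744868993759, 0.08405286073684692), 14.428805351257324)
blue [ 279  285   71   88 2925] z 0.1249 ((0.45906123518943787, -0.26648014783859253), (0.07955621927976608, 0.08107444643974304), 0.6806464195251465)
mod [279 185  22  18 199] [289.5 193.7] 0.121 ((0.5142022967338562, -0.007439468055963516), (0.036297980695962906, 0.03721711039543152), 15.210491180419922)
mod [302 299  22  22 349] [312.4 310.1] 0.121 ((0.4600636959075928, -0.26165497303009033), (0.03690312057733536, 0.03559596836566925), 66.60415649414062)
```

View pics/wrist1.png

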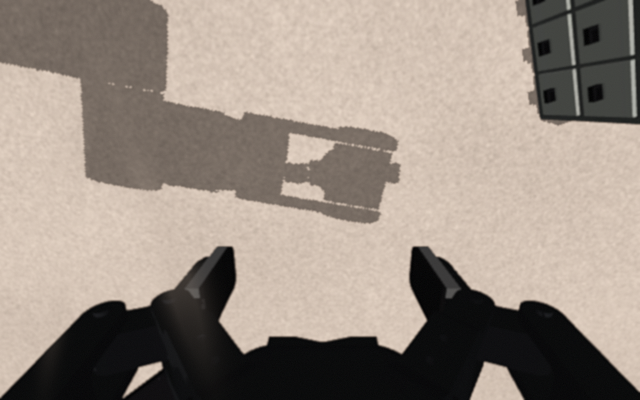

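```bash
sleep 1; ls pics
```

```text
crop1.png
side1.png
top1.png
wrist1.png
```

View pics/crop1.png

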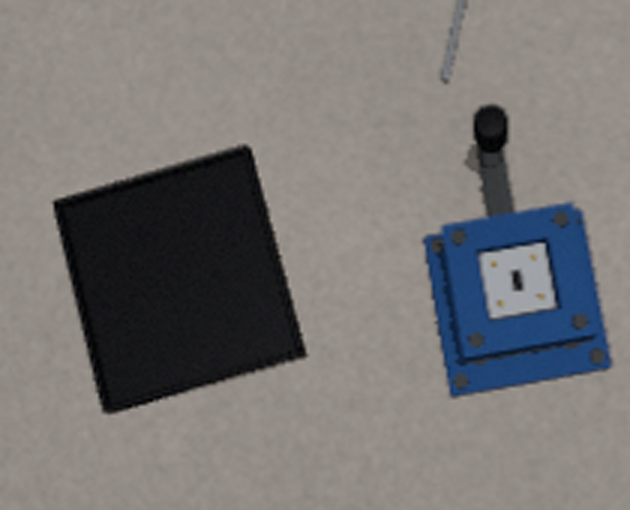

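The wrist view shows only a grey slotted rack at the far left, which is not a tray. The enlarged crop shows the open black tray (crop 180,280), the left of the two candidates, and the square module in its nest (crop 517,280) with its handle (490,127). The sizes check out: rim 150x140 mm, block 80x80 mm, yaw about 14.2°, and the handle lies about 95 mm out.

```bash
cat > go.py <<'E'
import sys,numpy as np
from scipy.spatial.transform import Rotation as Ro
from station import manip
x,y,z,h=map(float,sys.argv[1:5]);s=manip.sense()
R=Ro.from_quat(s['tool_rot']);h=np.radians(h)
Y=np.array([np.cos(h),np.sin(h),0]);Z=np.array([0,0,-1.]);T=Ro.from_matrix(np.c_[np.cross(Y,Z),Y,Z])
print('travel',(R.inv().apply(np.array([x,y,z])-s['tcp_pos'])/.8).round(4),'turn',((R.inv()*T).as_rotvec()/np.pi).round(4),
 't',round(s['t'],2),s['tcp_pos'].round(4),'F',s['force'].round(1),'gap',s['finger_gap'].round(3),s['gripper_force'])
E
python3 go.py 0.607 0.0147 0.2 104.2
```

```text
Traceback (most recent call last):
  File "go.py", line 8, in <module>
    't',round(s['t'],2),s['tcp_pos'].round(4),'F',s['force'].round(1),'gap',s['finger_gap'].round(3),s['gripper_force'])
                                                                            ^^^^^^^^^^^^^^^^^^^^^
AttributeError: 'float' object has no attribute 'round'
```

```bash
sed -i "s/s\['finger_gap'\].round(3)/round(s['finger_gap'],3)/" go.py
python3 go.py 0.607 0.0147 0.22 104.2
```

```text
travel [-0.7126 -0.5189  0.0138] turn [-0.0005 -0.0002 -0.1832] t 0.15 [0.2009 0.5912 0.2305] F [ 0.  -0.5 -0.5] gap 1.002 0.0
```

apply_moves --claw '[1, 1, 1, 1, 1]' --travel '[[-0.713, -0.519, 0.014], [-0.713, -0.519, 0.014], [-0.713, -0.519, 0.014], [-0.713, -0.519, 0.014], [-0.713, -0.519, 0.014]]' --turn '[[0, 0, -0.183], [0, 0, -0.183], [0, 0, -0.183], [0, 0, -0.183], [0, 0, -0.183]]'

```text
t: 0.57
tcp_pos: [0.3165, 0.4278, 0.2279]
tool_rot: [-0.127, 0.992, 0.0, -0.0]
force: [0.7, -0.2, 0.6]
finger_gap: 1.0
gripper_force: 0.0
```

```bash
python3 go.py 0.607 0.0147 0.22 104.2
```

```text
travel [-0.2219 -0.591   0.0098] turn [ 0.     -0.0001  0.0019] t 0.57 [0.3165 0.4278 0.2279] F [ 0.7 -0.2  0.6] gap 1.0 0.0
```

apply_moves --claw '[1, 1, 1, 1, 1]' --travel '[[-0.222, -0.591, 0.01], [-0.222, -0.591, 0.01], [-0.222, -0.591, 0.01], [-0.222, -0.591, 0.01], [-0.222, -0.591, 0.01]]' --turn '[[0, 0, 0], [0, 0, 0], [0, 0, 0], [0, 0, 0], [0, 0, 0]]'

```text
t: 0.98
tcp_pos: [0.4356, 0.256, 0.2248]
tool_rot: [-0.123, 0.992, 0.0, -0.0]
force: [1.2, 0.5, -0.1]
finger_gap: 1.0
gripper_force: 0.0
```

```bash
python3 go.py 0.607 0.0147 0.22 104.2
```

```text
travel [-0.134  -0.3449  0.006 ] turn [ 0.     -0.0001 -0.0002] t 0.98 [0.4356 0.256  0.2248] F [ 1.2  0.5 -0.1] gap 1.0 0.0
```

apply_moves --claw '[1, 1, 1, 1, 1]' --travel '[[-0.134, -0.345, 0.006], [-0.134, -0.345, 0.006], [-0.134, -0.345, 0.006], [-0.134, -0.345, 0.006], [-0.134, -0.345, 0.006]]' --turn '[[0, 0, 0], [0, 0, 0], [0, 0, 0], [0, 0, 0], [0, 0, 0]]'

```text
t: 1.4
tcp_pos: [0.5562, 0.0861, 0.2213]
tool_rot: [-0.123, 0.992, 0.0, -0.0]
force: [0.5, 0.4, 0.3]
finger_gap: 1.001
gripper_force: 0.0
```

```bash
python3 go.py 0.607 0.0147 0.22 104.2
```

```text
travel [-0.0398 -0.102   0.0015] turn [ 0.0001 -0.0001 -0.0004] t 1.4 [0.5562 0.0861 0.2213] F [0.5 0.4 0.3] gap 1.001 0.0
```

apply_moves --claw '[1, 1, 1, 1, 1]' --travel '[[-0.04, -0.102, 0.0015], [-0.04, -0.102, 0.0015], [-0.04, -0.102, 0.0015], [-0.04, -0.102, 0.0015], [-0.04, -0.102, 0.0015]]' --turn '[[0, 0, 0], [0, 0, 0], [0, 0, 0], [0, 0, 0], [0, 0, 0]]'

```text
t: 1.82
tcp_pos: [0.6056, 0.0169, 0.2196]
tool_rot: [-0.123, 0.992, 0.001, -0.001]
force: [-0.9, -0.2, 0.1]
finger_gap: 0.997
gripper_force: 0.0
```

```bash
python3 go.py 0.607 0.0147 0.22 104.2; python3 - <<'E'
from h import *
s=snap('wrist','wrist2');np.savez('/tmp/wrist2',**s)
P=cloud(s);im=s['pixels'].astype(int);hsv=cv2.cvtColor(s['pixels'],cv2.COLOR_RGB2HSV)
# module
g=(im.min(2)>140)&(hsv[...,1]<40)&(abs(P[...,2]-.121)<.01)
n,l,st,c=cv2.connectedComponentsWithStats(g.astype(np.uint8))
for i in range(1,n):
    if st[i,4]>500: print('mod',st[i],c[i],cv2.minAreaRect(plane(s,np.argwhere(l==i)[:,::-1],.121)[:,:2].astype(np.float32)))
d=(im.max(2)<60)&(abs(P[...,2]-.135)<.008)&(np.hypot(P[...,0]-.607,P[...,1]-.015)<.03)
print('handle top px',d.sum(),np.median(P[d],0),P[d].min(0),P[d].max(0))
E
```

```text
travel [-0.001  -0.0031 -0.0005] turn [ 0.0005 -0.0006 -0.0006] t 1.82 [0.6056 0.0169 0.2196] F [-0.9 -0.2  0.1] gap 0.997 0.0
mod [ 296   50   53   57 2694] [321.08685969  77.2342242 ] ((0.5148163437843323, -0.004848821088671684), (0.03978990763425827, 0.03945896402001381), 14.170559883117676)
handle top px 539 [0.60492204 0.0171651  0.13712698] [0.59635043 0.00712772 0.12702383] [0.6159572  0.02718645 0.13926915]
```

View pics/wrist2.png

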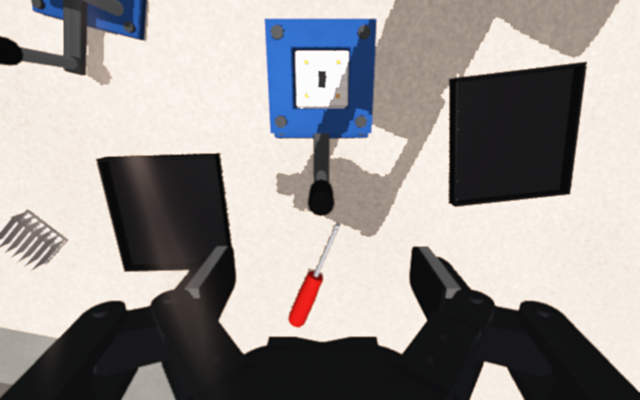

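The wrist view shows the handle at (320,195) between the fingers and the module at (321,77). The points agree: the module-to-handle distance is 95 mm. Now I go down to the handle.

apply_moves --claw '[1, 1, 1, 1, 1]' --travel '[[-0.001, 0, 0.05], [-0.0015, 0, 0.1], [-0.0015, 0, 0.152], [-0.0015, 0, 0.152], [-0.0015, 0, 0.152]]' --turn '[[0, 0, 0], [0, 0, 0], [0, 0, 0], [0, 0, 0], [0, 0, 0]]'

```text
t: 2.28
tcp_pos: [0.6047, 0.0191, 0.0966]
tool_rot: [-0.124, 0.992, 0.001, -0.004]
force: [-0.1, 0.2, 0.9]
finger_gap: 0.999
gripper_force: 0.0
```

apply_moves --claw '[-1, -1, -1, -1, -1]' --travel '[[0, 0, 0], [0, 0, 0], [0, 0, 0], [0, 0, 0], [0, 0, 0]]' --turn '[[0, 0, 0], [0, 0, 0], [0, 0, 0], [0, 0, 0], [0, 0, 0]]' --newtons 60

```text
t: 2.7
tcp_pos: [0.6087, 0.0169, 0.1007]
tool_rot: [-0.123, 0.992, -0.0, 0.002]
force: [-0.5, -0.0, -0.0]
finger_gap: 0.296
gripper_force: 0.0
```

apply_moves --claw '[-1, -1, -1, -1, -1]' --travel '[[0, 0, 0], [0, 0, 0], [0, 0, 0], [0, 0, 0], [0, 0, 0]]' --turn '[[0, 0, 0], [0, 0, 0], [0, 0, 0], [0, 0, 0], [0, 0, 0]]'

```text
t: 3.12
tcp_pos: [0.6086, 0.0165, 0.0991]
tool_rot: [-0.123, 0.992, -0.001, 0.001]
force: [1.9, -1.7, 3.8]
finger_gap: 0.243
gripper_force: 58.4
```

apply_moves --claw '[-1, -1, -1, -1, -1]' --travel '[[0, 0, -0.007], [0, 0, -0.014], [0, 0, -0.021], [0, 0, -0.028], [0, 0, -0.034]]' --turn '[[0, 0, 0], [0, 0, 0], [0, 0, 0], [0, 0, 0], [0, 0, 0]]'

```text
t: 3.53
tcp_pos: [0.6085, 0.0165, 0.1245]
tool_rot: [-0.123, 0.992, -0.0, 0.0]
force: [4.7, -2.9, -8.1]
finger_gap: 0.244
gripper_force: 59.2
```

apply_moves --claw '[-1, -1, -1, -1, -1]' --travel '[[0, 0, -0.002], [0, 0, -0.004], [0, 0, -0.006], [0, 0, -0.006], [0, 0, -0.006]]' --turn '[[0, 0, 0], [0, 0, 0], [0, 0, 0], [0, 0, 0], [0, 0, 0]]'

```text
t: 3.95
tcp_pos: [0.6085, 0.0165, 0.1294]
tool_rot: [-0.123, 0.992, -0.0, 0.001]
force: [3.9, -3.2, -5.0]
finger_gap: 0.238
gripper_force: 59.2
```

apply_moves --claw '[-1, -1, -1, -1, -1]' --travel '[[0, 0, -0.002], [0, 0, -0.004], [0, 0, -0.005], [0, 0, -0.005], [0, 0, -0.005]]' --turn '[[0, 0, 0], [0, 0, 0], [0, 0, 0], [0, 0, 0], [0, 0, 0]]'

```text
t: 4.37
tcp_pos: [0.6085, 0.0165, 0.132]
tool_rot: [-0.123, 0.992, -0.0, 0.0]
force: [6.3, -3.0, -12.5]
finger_gap: 0.242
gripper_force: 59.6
```

```bash
cat > chk.py <<'E'
from h import *
for n in ('top','side'):
    s=snap(n);P=cloud(s);im=s['pixels'].astype(int);hsv=cv2.cvtColor(s['pixels'],cv2.COLOR_RGB2HSV)
    g=(im.min(2)>120)&(hsv[...,1]<50)&(P[...,2]>.1)&(P[...,2]<.3)&(np.hypot(P[...,0]-.515,P[...,1]+.006)<.035)
    print(n,g.sum(),np.percentile(P[g],[10,50,90],axis=0).round(4).tolist() if g.sum() else '')
E
python3 chk.py
```

```text
top 12 [[0.4995, -0.0301, 0.1478], [0.5017, -0.0283, 0.1485], [0.5051, -0.0202, 0.1497]]
side 269 [[0.4966, -0.0254, 0.1464], [0.5112, -0.0122, 0.1489], [0.5298, 0.0041, 0.1503]]
```

Module top is at about 0.149, which is fully raised. Release the handle and move up.

apply_moves --claw '[1, 1, 1, 1, 1]' --travel '[[0, 0, 0], [0, 0, 0], [0, 0, 0], [0, 0, 0], [0, 0, 0]]' --turn '[[0, 0, 0], [0, 0, 0], [0, 0, 0], [0, 0, 0], [0, 0, 0]]'

```text
t: 4.88
tcp_pos: [0.6074, 0.0174, 0.135]
tool_rot: [-0.123, 0.992, 0.0, -0.0]
force: [-0.2, -0.1, 0.5]
finger_gap: 0.932
gripper_force: 0.0
```

apply_moves --claw '[1, 1, 1, 1, 1]' --travel '[[0, 0, 0], [0, 0, -0.03], [0, 0, -0.08], [0, 0, -0.12], [0, 0, -0.12]]' --turn '[[0, 0, 0], [0, 0, 0], [0, 0, 0], [0, 0, 0], [0, 0, 0]]'

```text
t: 5.3
tcp_pos: [0.6121, 0.0167, 0.2382]
tool_rot: [-0.123, 0.992, -0.002, 0.007]
force: [0.6, 0.2, 0.8]
finger_gap: 0.999
gripper_force: 0.0
```

```bash
python3 chk.py; python3 go.py 0.515 -0.006 0.228 104.2; python3 - <<'E'
from h import *
s=snap('wrist','wrist3')
P=cloud(s);im=s['pixels'].astype(int);hsv=cv2.cvtColor(s['pixels'],cv2.COLOR_RGB2HSV)
g=(im.min(2)>120)&(hsv[...,1]<50)&(abs(P[...,2]-.149)<.008)
n,l,st,c=cv2.connectedComponentsWithStats(g.astype(np.uint8))
for i in range(1,n):
    if st[i,4]>300: print('mod',st[i],c[i],np.median(P[l==i],0),cv2.minAreaRect(plane(s,np.argwhere(l==i)[:,::-1],.149)[:,:2].astype(np.float32)))
E
```

```text
top 5 [[0.5015, -0.0301, 0.147], [0.5033, -0.03, 0.1476], [0.5063, -0.0291, 0.1498]]
side 302 [[0.4974, -0.0248, 0.1462], [0.5127, -0.0106, 0.1489], [0.5296, 0.0063, 0.1503]]
travel [0.1204 0.0007 0.0054] turn [-0.0005  0.0012 -0.0002] t 5.4 [0.6085 0.017  0.2327] F [ 0.1  0.4 -0.1] gap 1.001 0.0
mod [ 295   42   57   60 3111] [322.79524269  71.05978785] [ 0.51440575 -0.00509122  0.14946266] ((0.5152866244316101, -0.004849299788475037), (0.03876631334424019, 0.03933713585138321), 14.231123924255371)
```

View pics/wrist3.png

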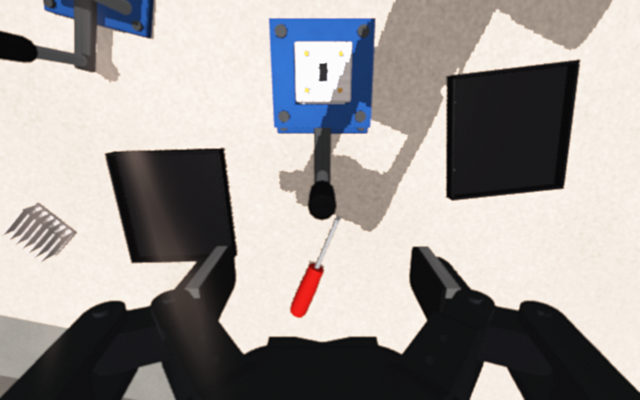

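The wrist view shows the module raised at (323,71), with its front side visible, and the handle at (321,200). Next I move over the module.

apply_moves --claw '[1, 1, 1, 1, 1]' --travel '[[0.05, 0, 0], [0.1, 0, 0], [0.12, 0.001, 0.005], [0.12, 0.001, 0.005], [0.12, 0.001, 0.005]]' --turn '[[0, 0, 0], [0, 0, 0], [0, 0, 0], [0, 0, 0], [0, 0, 0]]'

```text
t: 5.87
tcp_pos: [0.513, -0.0055, 0.2254]
tool_rot: [-0.123, 0.992, 0.001, -0.001]
force: [0.4, 0.2, 0.0]
finger_gap: 0.999
gripper_force: 0.0
```

```bash
python3 go.py 0.515 -0.0058 0.127 104.2
```

```text
travel [-0.0026 -0.0012  0.123 ] turn [ 0.0005 -0.0008 -0.0005] t 5.87 [ 0.513  -0.0055  0.2254] F [0.4 0.2 0. ] gap 0.999 0.0
```

apply_moves --claw '[1, 1, 1, 1, 1]' --travel '[[0, 0, 0.04], [0, 0, 0.08], [0, 0, 0.11], [0, 0, 0.126], [0, 0, 0.126]]' --turn '[[0, 0, 0], [0, 0, 0], [0, 0, 0], [0, 0, 0], [0, 0, 0]]'

```text
t: 6.28
tcp_pos: [0.5136, -0.0052, 0.1223]
tool_rot: [-0.123, 0.992, 0.001, -0.003]
force: [-0.3, -1.0, -0.3]
finger_gap: 0.999
gripper_force: 0.0
```

apply_moves --claw '[-0.05, -0.05, -0.05, -0.05, -0.05]' --travel '[[0, 0, 0], [0, 0, 0], [0, 0, 0], [0, 0, 0], [0, 0, 0]]' --turn '[[0, 0, 0], [0, 0, 0], [0, 0, 0], [0, 0, 0], [0, 0, 0]]' --newtons 40

```text
t: 6.7
tcp_pos: [0.5152, -0.0058, 0.1269]
tool_rot: [-0.123, 0.992, -0.0, 0.001]
force: [0.4, 0.4, 0.5]
finger_gap: 0.471
gripper_force: 0.2
```

```bash
python3 go.py 0.515 -0.0058 0.127 104.2
```

```text
travel [ 0.0003  0.0001 -0.0001] turn [-0.0004  0.0007 -0.0002] t 6.7 [ 0.5152 -0.0058  0.1269] F [0.4 0.4 0.5] gap 0.471 0.16306721605360508
```

apply_moves --claw '[-1, -1, -1, -1, -1]' --travel '[[0, 0, 0], [0, 0, 0], [0, 0, 0], [0, 0, 0], [0, 0, 0]]' --turn '[[0, 0, 0], [0, 0, 0], [0, 0, 0], [0, 0, 0], [0, 0, 0]]' --newtons 45

```text
t: 7.12
tcp_pos: [0.5154, -0.006, 0.1263]
tool_rot: [-0.123, 0.992, -0.0, 0.001]
force: [2.1, -1.1, 2.2]
finger_gap: 0.461
gripper_force: 49.9
```

apply_moves --claw '[-1, -1, -1, -1, -1]' --travel '[[0, 0, -0.005], [0, 0, -0.01], [0, 0, -0.015], [0, 0, -0.02], [0, 0, -0.03]]' --turn '[[0, 0, 0], [0, 0, 0], [0, 0, 0], [0, 0, 0], [0, 0, 0]]'

```text
t: 7.53
tcp_pos: [0.5125, -0.0046, 0.1495]
tool_rot: [-0.123, 0.992, 0.001, -0.002]
force: [0.6, -0.3, -1.0]
finger_gap: 0.456
gripper_force: 49.5
```

apply_moves --claw '[-1, -1, -1, -1, -1]' --travel '[[0, 0, -0.02], [0, 0, -0.04], [0, 0, -0.06], [0, 0, -0.08], [0, 0, -0.08]]' --turn '[[0, 0, 0], [0, 0, 0], [0, 0, 0], [0, 0, 0], [0, 0, 0]]'

```text
t: 7.95
tcp_pos: [0.5156, -0.0052, 0.2171]
tool_rot: [-0.123, 0.992, -0.0, 0.003]
force: [0.7, -0.1, -0.8]
finger_gap: 0.46
gripper_force: 49.6
```

```bash
python3 go.py 0.513 0.2195 0.215 110.5; python3 - <<'E'
from h import *
s=snap('side');cv2.imwrite('pics/side2.png',cv2.resize(s['pixels'][80:260,180:380],None,fx=3,fy=3)[...,::-1])
E
```

```text
travel [-0.0656  0.2731  0.0026] turn [-0.0006  0.0016 -0.0351] t 7.95 [ 0.5156 -0.0052  0.2171] F [ 0.7 -0.1 -0.8] gap 0.46 49.59743678569794
```

View pics/side2.png

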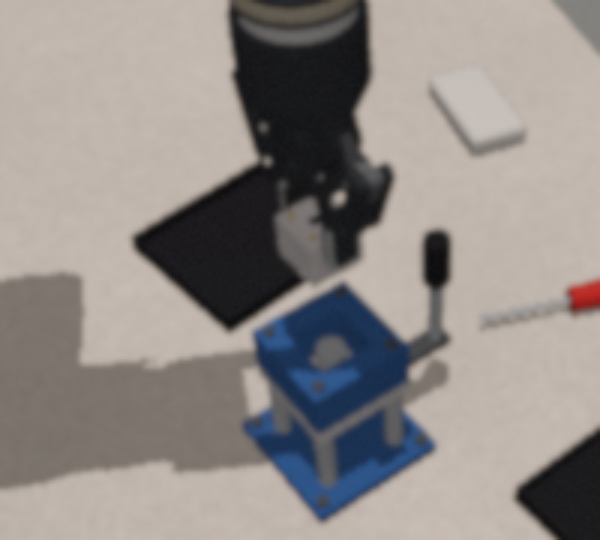

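The crop shows the module (305,240) out of its pocket and held, though it looks slightly tilted. I move over the tray, then check the tilt.

apply_moves --claw '[-1, -1, -1, -1, -1]' --travel '[[-0.01, 0.04, 0], [-0.022, 0.09, 0], [-0.033, 0.137, 0], [-0.044, 0.183, 0.001], [-0.055, 0.228, 0.002]]' --turn '[[0, 0, -0.01], [0, 0, -0.02], [0, 0, -0.035], [0, 0, -0.035], [0, 0, -0.035]]'

```text
t: 8.42
tcp_pos: [0.5107, 0.1838, 0.2111]
tool_rot: [-0.177, 0.984, 0.0, -0.002]
force: [0.1, -0.8, -1.7]
finger_gap: 0.456
gripper_force: 49.6
```

```bash
python3 go.py 0.513 0.2195 0.215 110.5
```

```text
travel [-0.0183  0.0408 -0.0049] turn [ 0.0004 -0.001  -0.0003] t 8.42 [0.5107 0.1838 0.2111] F [ 0.1 -0.8 -1.7] gap 0.456 49.55651879310608
```

apply_moves --claw '[-1, -1, -1, -1, -1]' --travel '[[-0.01, 0.022, 0], [-0.018, 0.041, -0.003], [-0.018, 0.041, -0.003], [-0.018, 0.041, -0.003], [-0.018, 0.041, -0.003]]' --turn '[[0, 0, 0], [0, 0, 0], [0, 0, 0], [0, 0, 0], [0, 0, 0]]'

```text
t: 8.83
tcp_pos: [0.5134, 0.2172, 0.2137]
tool_rot: [-0.178, 0.984, -0.0, -0.001]
force: [0.7, -0.8, -1.9]
finger_gap: 0.458
gripper_force: 49.5
```

```bash
python3 go.py 0.513 0.2195 0.215 110.5; python3 - <<'E'
from h import *
s=snap('side');P=cloud(s);im=s['pixels'].astype(int);hsv=cv2.cvtColor(s['pixels'],cv2.COLOR_RGB2HSV)
g=(im.min(2)>80)&(hsv[...,1]<50)&(np.hypot(P[...,0]-.513,P[...,1]-.2195)<.06)&(P[...,2]>.15)&(P[...,2]<.27)
n,l,st,c=cv2.connectedComponentsWithStats(g.astype(np.uint8))
for i in range(1,n):
    if st[i,4]>30:
        q=P[l==i];print(st[i],c[i],q.min(0).round(3),q.max(0).round(3),'z5/95',np.percentile(q[:,2],[2,98]))
c=c[1+np.argmax(st[1:,4])];x,y=map(int,c)
a=s['pixels'][max(0,y-50):y+50,x-60:x+60];cv2.imwrite('pics/side3.png',cv2.resize(a,None,fx=6,fy=6,interpolation=2)[...,::-1])
E
```

```text
travel [-0.0005  0.0029 -0.0016] turn [ 0.     -0.0009 -0.0002] t 8.83 [0.5134 0.2172 0.2137] F [ 0.7 -0.8 -1.9] gap 0.458 49.54031467437744
[236  76  33  34 320] [248.8875    96.678125] [0.488 0.166 0.201] [0.543 0.24  0.269] z5/95 [0.20238542 0.26244597]
```

View pics/side3.png

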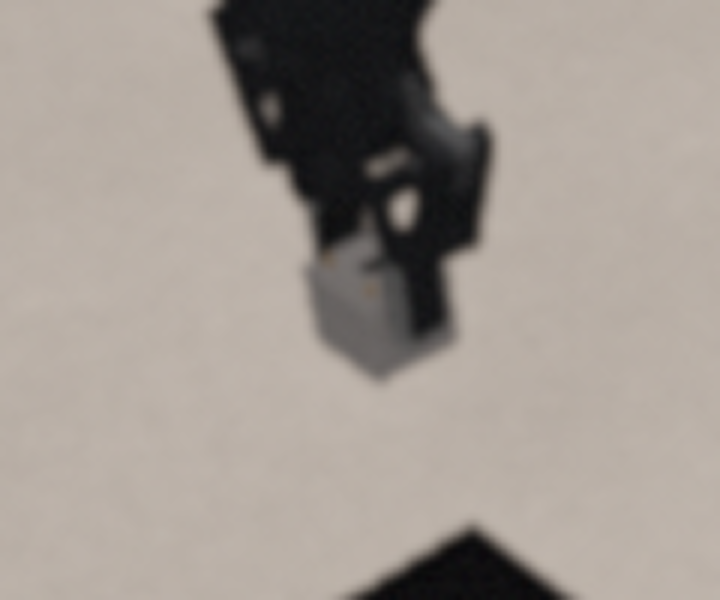

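The module is upright in the grip, with its bottom at z≈0.202, which matches the predicted 11.5 mm below the TCP. Lower it now, stopping with the bottom about 3 mm above the tray floor.

apply_moves --claw '[-1, -1, -1, -1, -1]' --travel '[[0, 0.003, 0.035], [0, 0.003, 0.07], [0, 0.003, 0.105], [0, 0.003, 0.14], [0, 0.003, 0.165]]' --turn '[[0, 0, 0], [0, 0, 0], [0, 0, 0], [0, 0, 0], [0, 0, 0]]'

```text
t: 9.3
tcp_pos: [0.5126, 0.2184, 0.0805]
tool_rot: [-0.177, 0.984, -0.0, -0.002]
force: [-0.6, 0.1, -1.6]
finger_gap: 0.46
gripper_force: 49.6
```

apply_moves --claw '[-1, -1, -1, -1, -1]' --travel '[[0, 0, 0.02], [0, 0, 0.04], [0, 0, 0.06], [0, 0, 0.07], [0, 0, 0.074]]' --turn '[[0, 0, 0], [0, 0, 0], [0, 0, 0], [0, 0, 0], [0, 0, 0]]'

```text
t: 9.72
tcp_pos: [0.5129, 0.2187, 0.0221]
tool_rot: [-0.177, 0.984, -0.0, -0.002]
force: [-0.2, 0.5, -0.3]
finger_gap: 0.46
gripper_force: 49.6
```

apply_moves --claw '[-1, -1, -1]' --travel '[[0, 0, 0], [0, 0, 0], [0, 0, 0]]' --turn '[[0, 0, 0], [0, 0, 0], [0, 0, 0]]'

```text
t: 9.97
tcp_pos: [0.5144, 0.2199, 0.0244]
tool_rot: [-0.177, 0.984, 0.0, 0.001]
force: [0.3, 0.4, -0.9]
finger_gap: 0.452
gripper_force: 49.6
```

```bash
python3 go.py 0.513 0.2195 0.016 110.5
```

```text
travel [0.0019 0.0001 0.0105] turn [-0.0001  0.0006 -0.0003] t 9.97 [0.5144 0.2199 0.0244] F [ 0.3  0.4 -0.9] gap 0.452 49.58575129508972
```

Contact is expected near TCP z = 0.0155. I step down gently.

apply_moves --claw '[-1, -1, -1, -1, -1]' --travel '[[0, 0, 0.003], [0, 0, 0.006], [0, 0, 0.008], [0, 0, 0.009], [0, 0, 0.0095]]' --turn '[[0, 0, 0], [0, 0, 0], [0, 0, 0], [0, 0, 0], [0, 0, 0]]'

```text
t: 10.38
tcp_pos: [0.5135, 0.22, 0.0162]
tool_rot: [-0.178, 0.984, -0.0, -0.0]
force: [-1.9, -0.2, 5.5]
finger_gap: 0.456
gripper_force: 50.2
```

apply_moves --claw '[-1, -1, -1, -1]' --travel '[[0, 0, 0.001], [0, 0, 0.0015], [0, 0, 0.0015], [0, 0, 0.0015]]' --turn '[[0, 0, 0], [0, 0, 0], [0, 0, 0], [0, 0, 0]]'

```text
t: 10.72
tcp_pos: [0.5135, 0.22, 0.0162]
tool_rot: [-0.178, 0.984, -0.0, 0.0]
force: [-3.0, -0.3, 10.7]
finger_gap: 0.46
gripper_force: 51.0
```

Contact (5–10 N). Release gently, then rise.

apply_moves --claw '[0.1, 0.3, 0.5, 0.5, 0.5]' --travel '[[0, 0, -0.001], [0, 0, -0.001], [0, 0, -0.001], [0, 0, -0.001], [0, 0, -0.001]]' --turn '[[0, 0, 0], [0, 0, 0], [0, 0, 0], [0, 0, 0], [0, 0, 0]]'

```text
t: 11.13
tcp_pos: [0.5136, 0.22, 0.0152]
tool_rot: [-0.178, 0.984, -0.0, -0.0]
force: [-0.2, -0.1, -0.3]
finger_gap: 0.752
gripper_force: 0.0
```

apply_moves --claw '[0.6, 0.6, 0.6, 0.6, 0.6]' --travel '[[0, 0, -0.01], [0, 0, -0.03], [0, 0, -0.07], [0, 0, -0.12], [0, 0, -0.16]]' --turn '[[0, 0, 0], [0, 0, 0], [0, 0, 0], [0, 0, 0], [0, 0, 0]]'

```text
t: 11.55
tcp_pos: [0.5137, 0.22, 0.1456]
tool_rot: [-0.178, 0.984, -0.0, 0.0]
force: [1.1, 0.8, 0.5]
finger_gap: 0.799
gripper_force: 0.0
```

apply_moves --claw '[0.6, 0.6, 0.6, 0.6, 0.6]' --travel '[[0, 0, -0.04], [0.03, 0, -0.08], [0.08, 0, -0.12], [0.12, 0, -0.12], [0.12, 0, -0.12]]' --turn '[[0, 0, 0], [0, 0, 0], [0, 0, 0], [0, 0, 0], [0, 0, 0]]'

```text
t: 11.97
tcp_pos: [0.4147, 0.1848, 0.2405]
tool_rot: [-0.178, 0.984, -0.0, -0.004]
force: [-1.8, 0.3, -0.9]
finger_gap: 0.798
gripper_force: 0.0
```

```bash
python3 - <<'E'
from h import *
for n in ('top','side'):
    s=snap(n,n+'9');P=cloud(s);im=s['pixels'].astype(int);hsv=cv2.cvtColor(s['pixels'],cv2.COLOR_RGB2HSV)
    for nm,c,z in (('mod',(.513,.2195),.038),('puck',(.461,-.262),.121)):
        g=(im.min(2)>130)&(hsv[...,1]<50)&(np.hypot(P[...,0]-c[0],P[...,1]-c[1])<.05)&(abs(P[...,2]-z)<.015)
        if g.sum()<10: print(n,nm,g.sum()); continue
        q=plane(s,np.argwhere(g)[:,::-1],z)[:,:2].astype(np.float32)
        print(n,nm,g.sum(),np.median(P[g],0).round(4),np.percentile(P[g][:,2],[5,95]).round(4),cv2.minAreaRect(q))
    if n=='side': cv2.imwrite('pics/side9.png',cv2.resize(s['pixels'][90:230,190:360],None,fx=4,fy=4)[...,::-1])
E
```

```text
top mod 334 [0.5139 0.2188 0.037 ] [0.0342 0.0397] ((0.5137979984283447, 0.21835461258888245), (0.038621190935373306, 0.03815443068742752), 20.708892822265625)
top puck 326 [ 0.4616 -0.2621  0.1202] [0.1177 0.1224] ((0.461180716753006, -0.2620256245136261), (0.03649505600333214, 0.03629881888628006), 48.00775146484375)
side mod 169 [0.5107 0.2161 0.0379] [0.0345 0.0404] ((0.5116226077079773, 0.21696564555168152), (0.04150521382689476, 0.04132309928536415), 20.33916473388672)
side puck 461 [ 0.4604 -0.2619  0.1213] [0.1193 0.1252] ((0.46623679995536804, -0.2527117133140564), (0.06990085542201996, 0.06354682892560959), 0.2014268934726715)
```

View pics/side9.png

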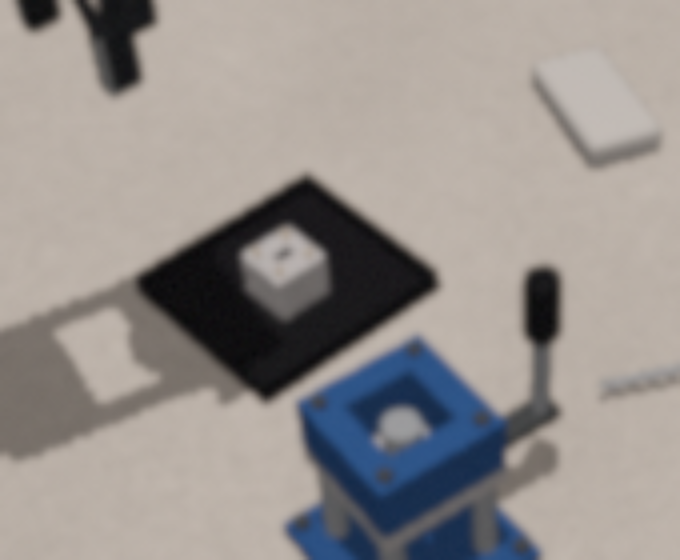

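The module stands upright in the centre of the left tray (crop 285,270), with its top at 0.038. The puck is unmoved. Let the arm settle, then hand in.

apply_moves --claw '[0.6, 0.6, 0.6]' --travel '[[0, 0, 0], [0, 0, 0], [0, 0, 0]]' --turn '[[0, 0, 0], [0, 0, 0], [0, 0, 0]]'

```text
t: 12.32
tcp_pos: [0.4249, 0.1866, 0.2392]
tool_rot: [-0.178, 0.984, -0.0, 0.0]
force: [0.1, 0.7, 0.4]
finger_gap: 0.8
gripper_force: 0.0
```

```bash
python3 -c "
from station import manip
print(manip.sign_off())"
```

```text
the job is handed in; nothing more can be done
None
```

I handed the job in at about 12 s: the rod was pulled up, the square module stands upright near the centre of the left tray, and the round module is still seated; `sign_off()` returned no verdict.

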